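# Zero the fine knob, then set the coarse ring of a concentric control

### The arm

A 6-joint arm with a two-finger parallel gripper is mounted at the origin on a cart in front of the work surface, level with it; the furniture and walls round the work are solid. World frame = base frame: x ahead of the robot, y to its left, z up, the work surface at z = 0. Lengths are in m, angles in rad, forces in N, time in s.
With the tool pointing down it reaches from about 0.4 to 0.925 m from the base axis. Payload 12.5 kg.
Tool frame: the origin (TCP) lies at the centre of the arm's flange, where the gripper is bolted on; the fingertips stand 190 mm ahead of it and the grasp point (between the pads) lies 171 mm ahead of it; z points along the fingers, y is the line along which they close (so a half turn about z gives the same grasp; the last joint's range is limited). The gripper opens to 95 mm and grips with 3 to 60 N. Pads are 20 mm wide; open, the fingers measure 119 mm over their backs; the gripper's body (75 mm by 180 mm) begins 59 mm behind the grasp point.
Start: joints at [-1.358, 0.491, 1.559, -0, 1.092, -0.106], TCP at [0.196, -0.594, 0.405] pointing down, gripper open.
Joint ranges: [-3.1, 3.1], [-0.84, 2.19], [0.05, 2.79], [-1.13, 4.28], [0.06, 2.93], [-2.69, 2.69]. Speed limits (rad/s): [2.22, 2.22, 2.79, 3.14, 3.14, 3.14].

### API

Orientations are given as a unit quaternion [w, x, y, z].
In Python, from workcell import manip gives the robot as it stands.
- The arm moves only by the tool play_rows, never from a script. Its argument "motion" is a list that holds one entry, the list of rows, each a list of 7 numbers: the shift along the tool's x, y, z in mm, then the turn, a rotation vector about the tool's x, y, z in rad, then the opening, from 0 (shut) to 1 (fully open). A call has 1 to 8 rows; each row is the pose to reach, as a shift and turn from the pose commanded when the call began, along the tool's axes at that moment; what a row does not reach only later rows make up. A row lasts 1/8 s, in which the tool goes at most 62.5 mm and 10.7 degrees, less where a joint would pass 70% of its speed; a pose out of reach is approached as far as the arm can. A call with a gripper value outside its range is refused whole. The fingers move at their own pace and stop on an object; "force" is the grip in N (left out, the last holds). Time passes only in rows, so rows that repeat a pose let the fingers close. It gives the time, the measured TCP pose, the force, the opening and the grip force at its end, in the units of the state.
- manip.state(): the state, without advancing time (a new reading comes with each control period).
- manip.read_camera(name): name is "scene" or "top" or "wrist"; returns the picture (420x560x3 uint8, red, green, blue); there is no depth.
- manip.calibration(name): a dict with "fx", "fy", "cx", "cy" (pixels), "rvec" (rotation vector, rad) and "tvec" (3), from world to camera coordinates, as OpenCV has them. Camera axes: x right, y down, z forward; pixel columns grow to the right and rows downward; lengths in m; the calibration is good to about 2 mm. The wrist camera is an equidistant fisheye: a pixel r from the principal point sees the ray r / f radians off the axis. A picture is of the moment at which its call begins: read the wrist's pose just before it. calibration takes no time and is no camera call; for the wrist camera it gives the pose at the moment of the call.
- manip.close_job(): hands the job in; it is judged then, once.
The state is a dict: "time_s": time; "q": joint angles; "qvel": joint speeds; "joint_torque": joint torques, N m; "eef_pos": TCP position; "tool_rot": TCP orientation; "wrist_force": force on the tool from outside, world axes, zero at the start; "moment": the same for the moment, N m; "width": finger opening in m; "finger_force": force on a finger pad.
Only numpy, scipy, OpenCV 4.12 (cv2) and the standard library are available. Lean on these libraries where they do the work, as an engineer would, in place of code of your own. Each camera call takes 0.05 s, during which the arm holds its last target. There are 200 camera calls.

### The job

On the sloping console, first turn the small inner knob of the concentric pair fully anticlockwise to its stop without moving the big outer ring. Then turn the outer ring clockwise until the line on its skirt meets the arrowhead of the cursor, leaving the inner knob at its stop. Do not shift the cursor or disturb the things lying beside the console, and let go at the end.

Things in the scene. Friction and masses are not known exactly. Their poses are not given: they have to be found in the camera images.
- console: Dark grey desktop console, 170 deep, 190 wide, 121 mm high, fixed to the bench, its front face sloping 35 degrees from level towards the robot, with a narrow flat ledge behind. Origin: centre of its underside on the bench; x to its back, y to its left, z up. Apart from knobs and cursor nothing on the slope stands higher than 7 mm.
- scale_plate: Aluminium plate, 146 x 176 mm, face at z = 1.6 mm, on the console's slope. Origin: where the common axis of the knobs meets the slope. z points out along that axis (35 degrees from vertical, leaning to the robot), x up the slope (12 o'clock), y left. Dial values run clockwise seen from outside (negative turns about z); value 0 is at lower left, 135 degrees anticlockwise from 12 o'clock.
- coarse (a joint): Dial value of the big outer knob (rad, clockwise positive, 0 to 4.71 between stops). Black: skirt 62 mm across from z = 2 to 6 mm of the scale_plate frame, above it a knurled ring 50 mm across, z = 6 to 26 mm, to grip. White line on skirt and top shows its angle. Turns with 0.06 N m, stays where left.
- coarse_mark (a point): Outer end of the white line on the skirt of the outer knob, 30 mm from the axis, at z = 6 mm of the scale_plate frame
- fine (a joint): Dial value of the small inner knob (rad, clockwise positive, 0 to 4.71; 0 = anticlockwise stop). Bare aluminium, 22 mm across, same axis, z = 27.5 to 50 mm of the scale_plate frame, 1.5 mm above the outer knob. Dark line on its top shows its angle. Turns with 0.03 N m, independently of the outer knob; stays where left.
- fine_mark (a point): Outer end of the dark line on the top of the inner knob, 10 mm from the axis, at z = 50 mm of the scale_plate frame
- cursor (a joint): Dial value of the cursor (rad, sense and zero as coarse): flat brass ring round the outer knob, 89 mm across, 4 mm high, with one raised block (7 mm wide, 6 mm high, 38 to 47 mm from the axis) ending in an arrowhead that points inward. Stiff; leave it where it is. The outer knob is set when its value equals the cursor's.
- cursor_mark (a point): Tip of the cursor's arrowhead, 34 mm from the axis, at z = 6 mm of the scale_plate frame
- speaker_driver: Small black loudspeaker, 68 mm across and 34 mm high, standing loose right of the console; origin at the centre of its underside. Leave alone.
- tape_masking: Roll of beige tape, 68 mm across and 24 mm high, lying loose left of the console; origin at the centre of its underside. Leave alone.
- screwdriver_small: Small blue screwdriver, 130 mm long and 19 mm thick, lying loose right of the console, beyond the loudspeaker; origin at the centre of its underside. Leave alone.

How it is judged:
By the outcome, as a careful person would: the job done as asked, in the order asked, and still so for the second after the job is handed in, with the robot touching nothing.
It also fails if it takes over 64 s, if anything falls off the work surface, if the arm or the gripper's body presses on something with over 40 N, if the wrist force passes 120 N, or if a joint passes its speed limit or range.

## Working session

There is one attempt and no reset: what is moved stays moved. The work goes in short steps, Python scripts to look and compute and a tool call to move; the robot and the scene stay as the last step left them, time stands still between calls to the robot, and variables do not carry over. Pictures are saved under pics/ and viewed, at most 10 in all, crops included, and the job is handed in when it is done.

Besides the shell and the picture viewer there is one more tool, called after ">>>" by a JSON object that holds its "fn" and its "kwargs". play_rows: Moves the arm, as the interface text tells. Its arguments: {"type":"object","properties":{"motion":{"type":"array","items":{"type":"array","items":{"type":"array","items":{"type":"number"}}}},"force":{"type":"number"}},"required":["motion"]}

```bash
mkdir -p pics; cat > h.py <<'E'
import numpy as np, cv2
from workcell import manip
from scipy.spatial.transform import Rotation as R
E
python3 - <<'E'
from h import *
for n in ("scene","top"):
    im=manip.read_camera(n); cv2.imwrite(f"pics/{n}0.png",im[:,:,::-1])
    c=manip.calibration(n); print(n,c, -R.from_rotvec(np.ravel(c["rvec"])).as_matrix().T@np.ravel(c["tvec"]))
print(manip.state())
E
```

```text
scene {'fx': 387.0855752166737, 'fy': 387.0855752166737, 'cx': 280.6123555485196, 'cy': 212.7869081938942, 'rvec': array([ 0.63247657, -2.43772913,  1.40354569]), 'tvec': array([0.55866545, 0.19116153, 0.74172202])} [0.21710794 0.74821043 0.54022834]
top {'fx': 503.14189100036316, 'fy': 503.14189100036316, 'cx': 280.387452414934, 'cy': 214.06993620553777, 'rvec': array([ 2.15830409, -2.11586058,  0.19152515]), 'tvec': array([0.09994476, 0.58412118, 0.95021932])} [0.41345669 0.11917921 1.0339019 ]
{'time_s': 0.1, 'q': array([-1.35760195e+00,  4.91473882e-01,  1.55938170e+00, -4.60328846e-06,
        1.09171950e+00, -1.05597306e-01]), 'qvel': array([-1.16151633e-03, -1.77659545e-03, -2.94746320e-03, -4.55797365e-04,
       -9.64727489e-05, -1.63713767e-03]), 'joint_torque': array([ 3.92100847e-03, -6.13622046e+01, -2.58606023e+01,  6.93714945e-02,
        4.70146572e-02, -6.10221377e-05]), 'eef_pos': array([ 0.19590327, -0.59347082,  0.40423822]), 'tool_rot': array([-4.90395039e-04,  9.87323069e-01,  1.58722767e-01, -2.84529825e-05]), 'wrist_force': array([-0.79444944, -0.30065345,  0.11722466]), 'moment': array([-0.01222921, -0.022974  , -0.01842907]), 'finger_force': 0.0, 'width': 0.09558313049203997}
```

View pics/top0.png

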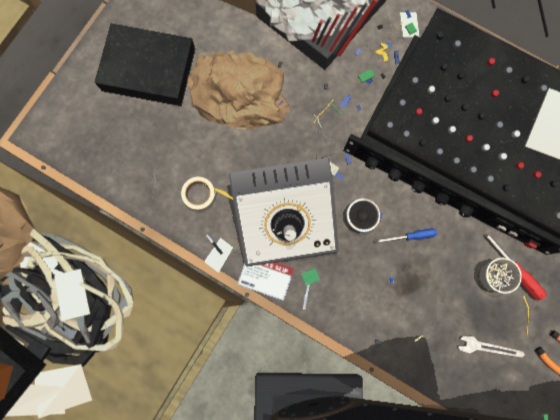

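View pics/scene0.png

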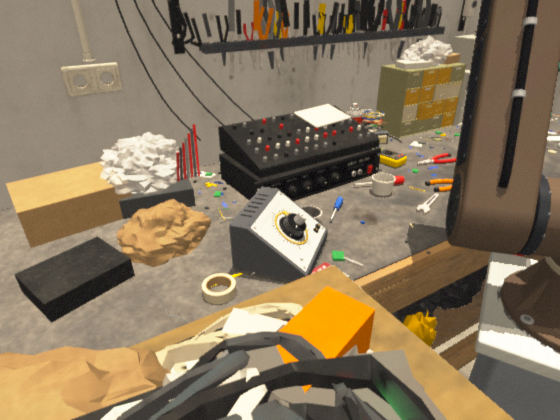

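The top view shows the console at about (285,215) with its knobs near (288,228). The tape is left of it at (198,193), the speaker right at (363,215) and the screwdriver at (408,237). I'll enlarge it.

```bash
python3 - <<'E'
from h import *
im=cv2.imread("pics/top0.png")
c=im[150:275,220:350]; cv2.imwrite("pics/topc.png",cv2.resize(c,None,fx=4.6,fy=4.6,interpolation=cv2.INTER_CUBIC))
E
```

```text
(no output)
```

View pics/topc.png

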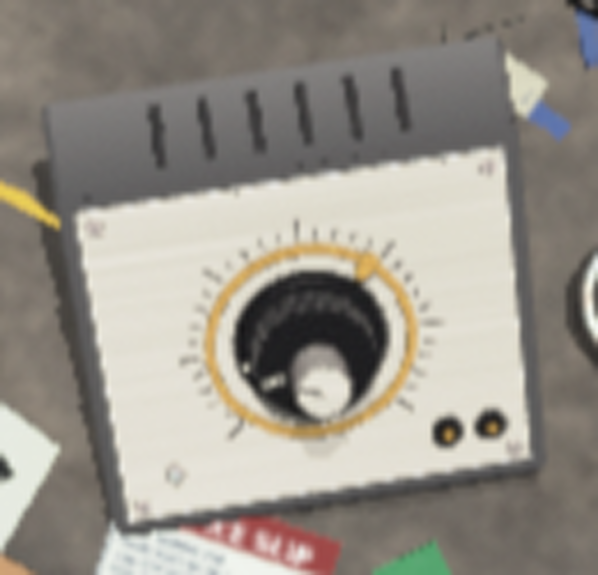

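The crop shows plate corners TL (77,212), TR (505,147), BR (533,457), BL (125,524). The cursor ring is centred near (312,340), with the arrow at about (362,282), the outer-knob line at (245,368) and the inner knob top at (323,391). Next is a pose fit.

```bash
cat >> h.py <<'E'
from scipy.optimize import least_squares
def pose(p): # plate frame from x,y,z,yaw
    return R.from_euler('z',p[3])*R.from_euler('y',-35,degrees=True), np.array(p[:3])
def proj(n,P,c=None):
    c=c or manip.calibration(n); K=np.array([[c['fx'],0,c['cx']],[0,c['fy'],c['cy']],[0,0,1]])
    return cv2.projectPoints(np.asarray(P,float).reshape(-1,3),np.ravel(c['rvec']),np.ravel(c['tvec']),K,None)[0].reshape(-1,2)
def goto(Rp,o,s,yaw,zg):
    """shift mm & rotvec (tool frame now) to put grasp pt at plate z=zg (m) on axis; tool y at angle yaw in plate (ccw from plate y about plate z)"""
    Rt=Rp*R.from_euler('z',yaw)*R.from_euler('x',np.pi)  # tool z = -plate z
    w=s['tool_rot']; Rc=R.from_quat([w[1],w[2],w[3],w[0]])
    t=o+Rp.apply([0,0,zg+.171])
    return Rc.inv().apply(t-s['eef_pos'])*1000,(Rc.inv()*Rt).as_rotvec(),t
E
python3 - <<'E'
from h import *
px=lambda a:np.array(a)/4.6+[220,150]-0.4
uv=px([(77,212),(505,147),(533,457),(125,524),(312,340),(323,391)])
c=manip.calibration("top")
def f(p):
    Rp,o=pose(p); dx,dy=p[4:6]
    L=np.array([[.073+dx,.088+dy,.0016],[.073+dx,-.088+dy,.0016],[-.073+dx,-.088+dy,.0016],[-.073+dx,.088+dy,.0016],[0,0,.004],[0,0,.05]])
    return np.r_[(proj("top",Rp.apply(L)+o,c)-uv).ravel(),np.array(p[4:6])*100]
r=least_squares(f,[.4,.1,.06,0,0,0],x_scale=.01); print(r.x,r.fun.round(2))
np.save("p.npy",r.x)
Rp,o=pose(r.x); s=manip.state()
for y in (0,np.pi): print(y,*goto(Rp,o,s,y,.1))
print("azimuth",np.arctan2(o[1],o[0]))
E
```

```text
[ 5.60247826e-01  9.87648413e-02  8.02796946e-02  1.74662788e-01
 -1.09550063e-03 -2.55127679e-04] [-0.63  0.    0.12 -0.03 -0.17  0.43  0.71 -0.42 -0.19  0.05  0.19 -0.02
 -0.11 -0.03]
0 [ 409.11054832 -565.38958466  102.5616793 ] [-0.04497337  0.60976513  0.13931749] [0.40717359 0.07175323 0.3022699 ]
3.141592653589793 [ 409.11054832 -565.38958466  102.5616793 ] [-0.90318877 -0.06661491 -2.86469329] [0.40717359 0.07175323 0.3022699 ]
azimuth 0.17449489907433846
```

>>> {"fn": "play_rows", "kwargs": {"motion": [[[160,-130,10,0,0.1,0.03,1],[320,-256,25,-0.02,0.3,0.07,1],[320,-256,25,-0.02,0.3,0.07,1],[320,-256,25,-0.02,0.3,0.07,1],[320,-256,25,-0.02,0.3,0.07,1],[320,-256,25,-0.02,0.3,0.07,1],[320,-256,25,-0.02,0.3,0.07,1],[320,-256,25,-0.02,0.3,0.07,1]]]}}

```text
time_s: 1.1
eef_pos: [0.4204, -0.2483, 0.3795]
tool_rot: [-0.014, 0.981, 0.124, 0.149]
wrist_force: [1.1, -0.8, -0.3]
width: 0.0952
finger_force: 0.0
```

```bash
python3 - <<'E'
from h import *
p=np.load("p.npy");Rp,o=pose(p); s=manip.state()
print(s['time_s'],s['eef_pos'],s['q']); print(*goto(Rp,o,s,0,.12))
E
```

```text
1.1 [ 0.42036409 -0.24827852  0.37952939] [-0.70912173  0.31111602  1.95951657  0.36710194  0.72224877  0.35109909]
[  35.44415211 -314.71021974   71.79908004] [-0.02553039  0.31027999  0.07217452] [0.3958766  0.06975975 0.31865294]
```

>>> {"fn": "play_rows", "kwargs": {"motion": [[[35,-315,72,-0.026,0.31,0.072,1],[35,-315,72,-0.026,0.31,0.072,1],[35,-315,72,-0.026,0.31,0.072,1],[35,-315,72,-0.026,0.31,0.072,1],[35,-315,72,-0.026,0.31,0.072,1],[35,-315,72,-0.026,0.31,0.072,1],[35,-315,72,-0.026,0.31,0.072,1],[35,-315,72,-0.026,0.31,0.072,1]]]}}

```text
time_s: 2.1
eef_pos: [0.3958, 0.0683, 0.3182]
tool_rot: [-0.025, 0.95, 0.082, 0.3]
wrist_force: [0.4, -0.6, -0.0]
width: 0.0952
finger_force: 0.0
```

```bash
python3 - <<'E'
from h import *
s=manip.state();c=manip.calibration("wrist");im=manip.read_camera("wrist")
print(s['time_s'],s['eef_pos'],s['q'],c)
cv2.imwrite("pics/w1.png",im[:,:,::-1])
np.save("c1.npy",c,allow_pickle=True)
E
```

```text
2.1 [0.39583723 0.06830925 0.31819384] [-0.01586894  0.29505924  2.29677422  2.0291492   0.11867937 -0.61643535] {'fx': 325.19226210127806, 'fy': 325.19226210127806, 'cx': 283.8164889792145, 'cy': 213.10982029084167, 'rvec': array([ 2.18646202, -1.83733393,  0.32706021]), 'tvec': array([-0.00057233,  0.56175004,  0.1596095 ])}
```

View pics/w1.png

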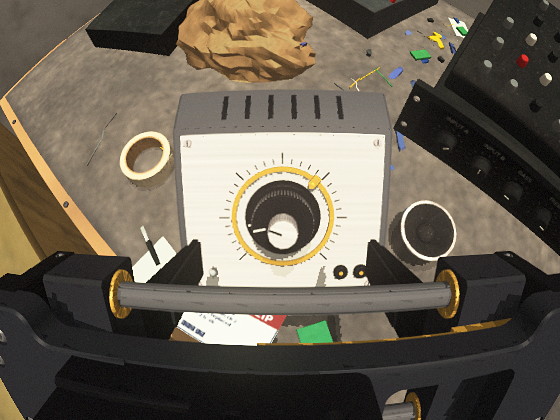

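The wrist view shows the dial pair centred near (283,215), the arrow at (313,183), the outer line near (258,230) and the inner knob top at (284,234). I'll enlarge it.

```bash
python3 - <<'E'
from h import *
im=cv2.imread("pics/w1.png")
cv2.imwrite("pics/w1c.png",cv2.resize(im[150:280,220:350],None,fx=4.6,fy=4.6,interpolation=cv2.INTER_CUBIC))
E
```

```text
(no output)
```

View pics/w1c.png

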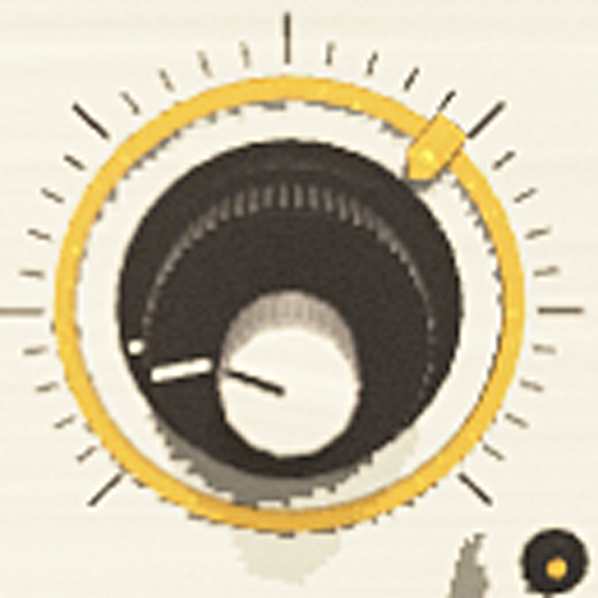

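The crop gives:
- Ring extremes at x 55–524 and y 76–532.
- Arrow tip at (410,178).
- Skirt mark at (131,348).
- Inner line end at (222,371), with the knob top centred at (289,388).

Now a refined fit and the mark angles.

```bash
cat >> h.py <<'E'
def fproj(P,c):
    K=np.array([[c['fx'],0,c['cx']],[0,c['fy'],c['cy']],[0,0,1.]])
    return cv2.fisheye.projectPoints(np.asarray(P,float).reshape(-1,1,3),np.ravel(c['rvec']).astype(float),np.ravel(c['tvec']).astype(float),K,np.zeros(4))[0].reshape(-1,2)
def markang(uv,c,Rp,o,z):
    """dial value and radius of the image point on plane plate z"""
    K=np.array([[c['fx'],0,c['cx']],[0,c['fy'],c['cy']],[0,0,1.]])
    u=cv2.fisheye.undistortPoints(np.array(uv,float).reshape(1,1,2),K,np.zeros(4)).ravel()
    Rc=R.from_rotvec(np.ravel(c['rvec'])); d=Rp.inv().apply(Rc.inv().apply([*u,1])); e=Rp.inv().apply(Rc.inv().apply(-np.ravel(c['tvec']))-o)
    q=e+d*(z-e[2])/d[2]; return (np.arctan2(-q[1],q[0])+np.radians(135))%(2*np.pi), np.hypot(q[0],q[1])*1000
E
python3 - <<'E'
from h import *
c=np.load("c1.npy",allow_pickle=True).item()
px=lambda a:np.array(a)/4.6+[220,150]-0.4
r=.0445
L=np.array([[0,r,.005],[0,-r,.005],[r,0,.005],[-r,0,.005],[0,0,.05],[.073-.0011,.088,.0016],[.073-.0011,-.088,.0016]])
uv=np.r_[px([(55,308),(524,308),(289,76),(289,532),(289,388)]),[(179,135),(384,134.5)]]
def f(p):
    Rp,o=pose(p); P=Rp.apply(L)+o; return (fproj(P,c)-uv).ravel()
p0=np.load("p.npy")[:4]
print(f(p0).round(1)); r=least_squares(f,p0,x_scale=.01); print(r.x,r.fun.round(1))
p=r.x; np.save("p2.npy",p)
for q in (p0,p):
    Rp,o=pose(q)
    for n,m,z in (("cursor",(410,178),.006),("coarse",(131,348),.006),("ring",(152,377),.026),("fine",(222,371),.05),("fcen",(289,388),.05)): print(n,markang(px(m),c,Rp,o,z))
Rp,o=pose(p);s=manip.state(); print(*goto(Rp,o,s,0,.12))
E
```

```text
[-1.6 -2.   0.9 -2.1 -0.3 -4.2 -0.1 -2.3 -0.4 -2.9 -0.9 -3.5  2.2 -3.3]
[0.5597812  0.09860504 0.07515741 0.17819988] [-0.6  0.7  0.1  0.3 -0.4 -0.7  0.1 -0.7 -0.1 -0.2  0.4  0.6  0.5  0.1]
cursor (np.float64(3.1257727994493942), np.float64(31.63692070249533))
coarse (np.float64(0.4798886447535824), np.float64(30.523382828439033))
ring (np.float64(0.44522067441184454), np.float64(24.787640642051265))
fine (np.float64(0.8444994796538525), np.float64(10.091960217841592))
fcen (np.float64(5.364735176911095), np.float64(2.2030400591795627))
cursor (np.float64(3.0798346952204736), np.float64(33.704076468318476))
coarse (np.float64(0.5555109455264118), np.float64(30.457278546938447))
ring (np.float64(0.5341855165438483), np.float64(24.672168113485043))
fine (np.float64(1.038817625539533), np.float64(10.781983176524857))
fcen (np.float64(4.9307836416630835), np.float64(0.1936709280879509))
[-3.01956387 -1.32568373  3.78182786] [ 0.00502696 -0.00024037 -0.00478636] [0.39551359 0.06901874 0.31353065]
```

Estimated values: cursor ≈ 3.08, coarse ≈ 0.545, fine ≈ 1.03. I'll descend to the inner knob with the fingers part open.

>>> {"fn": "play_rows", "kwargs": {"motion": [[[-3,-1.3,10,0.005,0,-0.005,0.6],[-3,-1.3,22,0.005,0,-0.005,0.6],[-3,-1.3,34,0.005,0,-0.005,0.6],[-3,-1.3,46,0.005,0,-0.005,0.6],[-3,-1.3,55,0.005,0,-0.005,0.6],[-3,-1.3,55,0.005,0,-0.005,0.6]]]}}

```text
time_s: 2.9
eef_pos: [0.4248, 0.0732, 0.2714]
tool_rot: [-0.027, 0.95, 0.084, 0.299]
wrist_force: [-0.1, 0.3, -0.1]
width: 0.0571
finger_force: 0.0
```

```bash
python3 - <<'E'
from h import *
s=manip.state();c=manip.calibration("wrist");im=manip.read_camera("wrist")
np.save("c2.npy",c,allow_pickle=True)
print(s['eef_pos'],s['q'],s['width'],s['wrist_force'],s['moment'])
p=np.load("p2.npy");Rp,o=pose(p);print(*goto(Rp,o,s,0,.054))
print(fproj(Rp.apply([[0,0,.05],[.011,0,.05],[0,.011,.05]])+o,c))
cv2.imwrite("pics/w2.png",cv2.resize(im[140:340,180:400],None,fx=3,fy=3)[:,:,::-1])
E
```

```text
[0.42476377 0.07324257 0.2713579 ] [-2.38011466e-03  4.31769585e-01  2.27797428e+00  2.59957629e+00
  1.99357594e-01 -1.18446309e+00] 0.057110208084753526 [-0.12820355  0.25445838 -0.11295621] [-0.02177489  0.28225683 -0.01827525]
[-5.41265353e-03 -1.04029270e+00  1.45122402e+01] [ 8.55187796e-04  7.77754176e-05 -1.56215139e-03] [0.43277016 0.07572903 0.25946662]
[[282.92870277 260.1114734 ]
 [282.89185208 241.81228275]
 [263.42921277 260.07176413]]
```

View pics/w2.png

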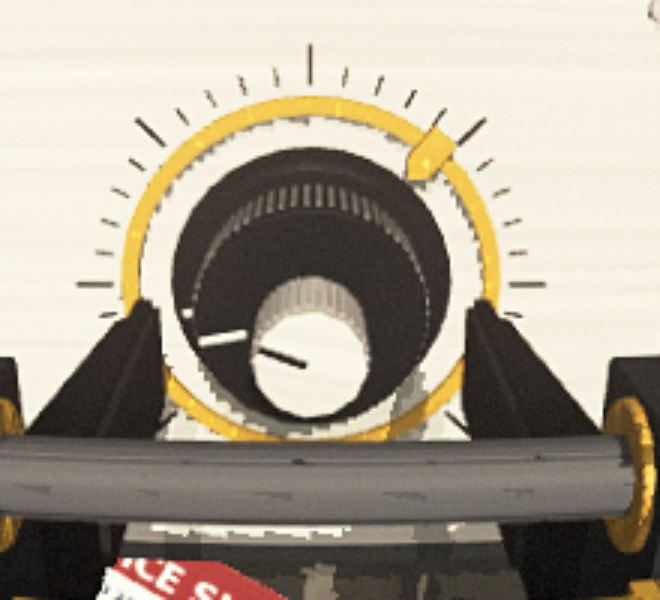

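The knob top sits at crop (311,366), i.e. image (283.7,262), against a predicted (282.9,260.1), so it agrees to about 1 mm. I'll pre-rotate, descend and grip lightly.

>>> {"fn": "play_rows", "kwargs": {"motion": [[[-0.5,-1,0,0,0,0.18,0.5],[-0.5,-1,0,0,0,0.36,0.5],[-0.5,-1,0,0,0,0.5,0.5],[-0.5,-1,3,0,0,0.6,0.5],[-0.5,-1,8,0,0,0.6,0.5],[-0.5,-1,12,0,0,0.6,0.5],[-0.5,-1,14.5,0,0,0.6,0.5],[-0.5,-1,14.5,0,0,0.6,0.5]]], "force": 10}}

```text
time_s: 3.95
eef_pos: [0.4319, 0.0767, 0.2593]
tool_rot: [-0.114, 0.933, -0.199, 0.278]
wrist_force: [-0.3, 0.6, 0.4]
width: 0.0476
finger_force: 0.0
```

>>> {"fn": "play_rows", "kwargs": {"motion": [[[0,0,0,0,0,0,0.3],[0,0,0,0,0,0,0.2],[0,0,0,0,0,0,0.1],[0,0,0,0,0,0,0.1],[0,0,0,0,0,0,0.1],[0,0,0,0,0,0,0.1]]], "force": 10}}

```text
time_s: 4.7
eef_pos: [0.4314, 0.076, 0.2592]
tool_rot: [-0.113, 0.933, -0.201, 0.277]
wrist_force: [-2.8, -10.7, -0.8]
width: 0.0216
finger_force: 10.0
```

```bash
python3 - <<'E'
from h import *
s=manip.state();print({k:np.round(v,3) for k,v in s.items()})
p=np.load("p2.npy");Rp,o=pose(p);print(*goto(Rp,o,s,-.6,.054))
E
```

```text
{'time_s': np.float64(4.7), 'q': array([ 0.005,  0.466,  2.271,  2.678,  0.218, -0.657]), 'qvel': array([-0.001,  0.001, -0.001,  0.   , -0.001, -0.001]), 'joint_torque': array([ 5.4920e+00, -4.5204e+01, -1.2698e+01, -3.6100e-01,  3.4930e+00,
       -3.0000e-03]), 'eef_pos': array([0.431, 0.076, 0.259]), 'tool_rot': array([-0.113,  0.933, -0.201,  0.277]), 'wrist_force': array([ -2.791, -10.7  ,  -0.808]), 'moment': array([-1.588,  0.733, -1.051]), 'finger_force': np.float64(9.999), 'width': np.float64(0.022)}
[ 1.33359492 -0.25040185  0.48215159] [ 0.00297254  0.00172048 -0.00202674] [0.43277016 0.07572903 0.25946662]
```

>>> {"fn": "play_rows", "kwargs": {"motion": [[[0,0.8,0,0,0,0,0.1],[0,0.8,0,0,0,0,0.1]]], "force": 10}}

```text
time_s: 4.95
eef_pos: [0.4313, 0.0757, 0.259]
tool_rot: [-0.114, 0.933, -0.2, 0.278]
wrist_force: [-2.8, -5.5, -0.1]
width: 0.0213
finger_force: 10.0
```

>>> {"fn": "play_rows", "kwargs": {"motion": [[[0,0.8,0,0,0,0,0.1],[0,0.8,0,0,0,0,0.1],[0,0.8,0,0,0,-0.1,0.1],[0,0.8,0,0,0,-0.2,0.1],[0,0.8,0,0,0,-0.3,0.1],[0,0.8,0,0,0,-0.4,0.1],[0,0.8,0,0,0,-0.4,0.1]]], "force": 10}}

```text
time_s: 5.82
eef_pos: [0.4311, 0.0751, 0.2588]
tool_rot: [-0.056, 0.954, -0.01, 0.295]
wrist_force: [-3.6, -6.0, 0.7]
width: 0.0219
finger_force: 10.0
```

```bash
python3 - <<'E'
from h import *
s=manip.state();print({k:np.round(v,3) for k,v in s.items()})
w=s['tool_rot'];Rc=R.from_quat([w[1],w[2],w[3],w[0]])
print(Rc.inv().apply(s['wrist_force']),Rc.inv().apply(s['moment']))
E
```

```text
{'time_s': np.float64(5.825), 'q': array([ 0.003,  0.466,  2.273,  2.674,  0.223, -1.059]), 'qvel': array([-0.   , -0.001, -0.   ,  0.   ,  0.001,  0.038]), 'joint_torque': array([ 2.2980e+00, -4.4372e+01, -1.2913e+01, -1.8000e-02,  2.8350e+00,
       -6.2000e-01]), 'eef_pos': array([0.431, 0.075, 0.259]), 'tool_rot': array([-0.056,  0.954, -0.01 ,  0.295]), 'wrist_force': array([-3.623, -5.974,  0.703]), 'moment': array([-0.739,  0.779, -0.399]), 'finger_force': np.float64(9.999), 'width': np.float64(0.022)}
[-2.2846135   5.80594114 -3.22210587] [-0.87537696 -0.73861245 -0.01097021]
```

>>> {"fn": "play_rows", "kwargs": {"motion": [[[0,0.8,0,0,0,-0.1,0.1],[0,0.8,0,0,0,-0.2,0.1],[0,0.8,0,0,0,-0.3,0.1],[0,0.8,0,0,0,-0.4,0.1],[0,0.8,0,0,0,-0.5,0.1],[0,0.8,0,0,0,-0.5,0.1]]], "force": 10}}

```text
time_s: 6.58
eef_pos: [0.4312, 0.0745, 0.2588]
tool_rot: [0.018, 0.927, 0.226, 0.3]
wrist_force: [-4.2, -3.4, 1.5]
width: 0.0219
finger_force: 10.0
```

```bash
cat > st.py <<'E'
from h import *
s=manip.state();print(s['time_s'],s['q'].round(3),s['joint_torque'][5].round(3),s['width'].round(4))
w=s['tool_rot'];Rc=R.from_quat([w[1],w[2],w[3],w[0]])
print(Rc.inv().apply(s['wrist_force']).round(2),Rc.inv().apply(s['moment']).round(3))
E
python3 st.py
```

```text
Traceback (most recent call last):
  File "st.py", line 2, in <module>
    s=manip.state();print(s['time_s'],s['q'].round(3),s['joint_torque'][5].round(3),s['width'].round(4))
                                                                                    ^^^^^^^^^^^^^^^^
AttributeError: 'float' object has no attribute 'round'
```

```bash
sed -i "s/s\['joint_torque'\]\[5\].round(3),s\['width'\].round(4)/s['joint_torque'][5],s['width']/" st.py; python3 st.py
```

```text
6.575 [ 1.000e-03  4.660e-01  2.273e+00  2.670e+00  2.240e-01 -1.556e+00] -0.6278789788484573 0.02186720509376512
[-3.68  1.54 -3.94] [-0.197 -0.949 -0.016]
```

>>> {"fn": "play_rows", "kwargs": {"motion": [[[0,0.3,0,0,0,-0.1,0.1],[0,0.3,0,0,0,-0.2,0.1],[0,0.3,0,0,0,-0.25,0.1],[0,0.3,0,0,0,-0.25,0.1]]], "force": 10}}

```text
time_s: 7.08
eef_pos: [0.4313, 0.0742, 0.2589]
tool_rot: [0.056, 0.891, 0.339, 0.295]
wrist_force: [-3.4, -3.2, 1.2]
width: 0.0216
finger_force: 10.0
```

```bash
python3 st.py
```

```text
7.075 [ 0.     0.466  2.273  2.668  0.224 -1.803] -0.26984226889908314 0.021649090980763872
[-3.5   0.89 -3.23] [ 0.076 -0.95  -0.037]
```

>>> {"fn": "play_rows", "kwargs": {"motion": [[[0,0,0,0,0,-0.1,0.1],[0,0,0,0,0,-0.2,0.1],[0,0,0,0,0,-0.2,0.1]]], "force": 10}}

```text
time_s: 7.45
eef_pos: [0.4317, 0.0744, 0.259]
tool_rot: [0.085, 0.853, 0.426, 0.289]
wrist_force: [-0.1, 1.2, 1.5]
width: 0.0215
finger_force: 10.0
```

```bash
python3 st.py
```

```text
7.45 [ 0.     0.466  2.272  2.668  0.225 -2.002] -0.7844428159296513 0.021536960858226366
[ 1.51 -0.22 -1.21] [ 0.417 -0.009  0.005]
```

>>> {"fn": "play_rows", "kwargs": {"motion": [[[0,0,0,0,0,0,0.5],[0,0,0,0,0,0,0.6],[0,0,0,0,0,0,1],[0,0,-10,0,0,0,1],[0,0,-20,0,0,0,1],[0,0,-30,0,0,0,1],[0,0,-30,0,0,0,1]]]}}

```text
time_s: 8.32
eef_pos: [0.4144, 0.0712, 0.2838]
tool_rot: [0.085, 0.853, 0.427, 0.289]
wrist_force: [0.4, 0.1, -0.0]
width: 0.0864
finger_force: 0.0
```

```bash
python3 - <<'E'
from h import *
s=manip.state();c=manip.calibration("wrist");im=manip.read_camera("wrist")
np.save("c3.npy",c,allow_pickle=True)
p=np.load("p2.npy");Rp,o=pose(p);print(*goto(Rp,o,s,0.7,.085)); print(s['q'])
k=fproj(Rp.apply([0,0,.05])+o,c)[0]; x,y=(k-[90,80]).astype(int); print(x,y,k)
cv2.imwrite("pics/w3.png",cv2.resize(im[y:y+160,x:x+180],None,fx=3.75,fy=3.75,interpolation=cv2.INTER_CUBIC)[:,:,::-1])
E
```

```text
[ 1.91408074  0.09377522 -0.21081039] [ 0.00083569 -0.00076148  0.04952501] [0.41527086 0.07257723 0.28486033]
[-0.00828033  0.39358323  2.29114926  2.51050565  0.18131322 -1.8503052 ]
194 167 [284.35384923 247.67476797]
```

View pics/w3.png

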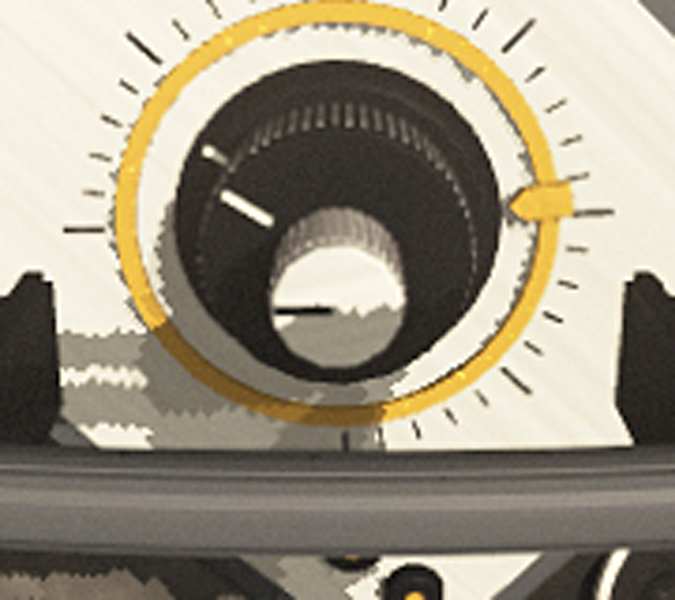

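The inner line's end is at crop (274,311) with the top centre at (338,308), so it points at the zero mark. The skirt line is at (207,150) and the arrow tip at (510,207).

```bash
python3 - <<'E'
from h import *
c=np.load("c3.npy",allow_pickle=True).item();p=np.load("p2.npy");Rp,o=pose(p)
px=lambda a:np.array(a)/3.75+[194,167]-.4
# recentre o laterally so knob top centre matches
def f(d): return fproj(Rp.apply([0,0,.05])+o+Rp.apply([d[0],d[1],0]),c)[0]-px((338,307))
d=least_squares(f,[0,0],x_scale=.01).x; o2=o+Rp.apply([*d,0]); print("d mm",d*1000)
for oo in (o,o2):
  for n,m,z in (("cursor",(510,207),.006),("coarse",(206,149),.006),("ring",(222,194),.026),("fine",(274,311),.05),("fcen",(338,307),.05)): print(n,markang(px(m),c,Rp,oo,z))
E
```

```text
d mm [-0.63640209 -0.07643143]
cursor (np.float64(3.0744946401982918), np.float64(33.76990057112638))
coarse (np.float64(0.5652247083499824), np.float64(30.11680088660515))
ring (np.float64(0.5447671808828254), np.float64(24.18165886828321))
fine (np.float64(6.2045989836690385), np.float64(10.87263918759955))
fcen (np.float64(5.378260359226845), np.float64(0.640975339872957))
cursor (np.float64(3.06056617632872), np.float64(34.202081555617575))
coarse (np.float64(0.5864421807028828), np.float64(30.059163493097408))
ring (np.float64(0.5711581163286461), np.float64(24.112620177841016))
fine (np.float64(6.249729636401192), np.float64(10.448970855547374))
fcen (np.float64(1.7359450042095235), np.float64(5.96906223549092e-14))
```

The inner knob is at its stop and the outer ring hasn't moved. Next I descend to the outer knob (fingertips about 12 mm off the slope) and grip.

>>> {"fn": "play_rows", "kwargs": {"motion": [[[0,0,12,0,0,0,1],[0,0,24,0,0,0,1],[0,0,36,0,0,0,1],[0,0,45,0,0,0,1],[0,0,51,0,0,0,1],[0,0,54,0,0,0,1],[0,0,54,0,0,0,0.8]]]}}

```text
time_s: 9.25
eef_pos: [0.445, 0.0767, 0.2392]
tool_rot: [0.085, 0.853, 0.427, 0.289]
wrist_force: [-0.2, 0.2, 0.8]
width: 0.0892
finger_force: 0.0
```

>>> {"fn": "play_rows", "kwargs": {"motion": [[[0,0,0,0,0,0,0.6],[0,0,0,0,0,0,0.5],[0,0,0,0,0,0,0.4],[0,0,0,0,0,0,0.4],[0,0,0,0,0,0,0.4]]], "force": 12}}

```text
time_s: 9.88
eef_pos: [0.4451, 0.0767, 0.2393]
tool_rot: [0.085, 0.853, 0.427, 0.289]
wrist_force: [-1.2, -1.6, 1.4]
width: 0.0492
finger_force: 12.0
```

```bash
python3 st.py;python3 - <<'E'
from h import *
s=manip.state()
p=np.load("p2.npy");Rp,o=pose(p);print(*goto(Rp,o,s,0.7,.031))
E
```

```text
9.875 [ 0.006  0.522  2.254  2.745  0.257 -2.077] 0.049312737537547946 0.049230699876865694
[-1.22  0.67 -2.  ] [ 0.033 -0.241 -0.067]
[ 1.97545458  0.1181295  -0.55943911] [ 0.00022593 -0.00022722  0.04971368] [0.44575351 0.07806747 0.24062612]
```

>>> {"fn": "play_rows", "kwargs": {"motion": [[[0,0,0,0,0,0.15,0.4],[0,0,0,0,0,0.3,0.4],[0,0,0,0,0,0.45,0.4],[0,0,0,0,0,0.6,0.4],[0,0,0,0,0,0.75,0.4],[0,0,0,0,0,0.9,0.4],[0,0,0,0,0,1.05,0.4],[0,0,0,0,0,1.2,0.4]]], "force": 15}}

```text
time_s: 10.88
eef_pos: [0.4449, 0.0771, 0.2392]
tool_rot: [-0.094, 0.945, -0.131, 0.286]
wrist_force: [-1.1, 6.2, 0.8]
width: 0.0495
finger_force: 15.0
```

```bash
python3 st.py
```

```text
10.875 [ 0.007  0.522  2.254  2.745  0.258 -0.872] -1.907941997051239 0.0494834575301956
[-2.35 -5.87 -0.65] [ 1.058 -0.807 -0.078]
```

>>> {"fn": "play_rows", "kwargs": {"motion": [[[0,-0.6,0,0,0,0.15,0.4],[0,-0.6,0,0,0,0.3,0.4],[0,-0.6,0,0,0,0.45,0.4],[0,-0.6,0,0,0,0.6,0.4],[0,-0.6,0,0,0,0.75,0.4],[0,-0.6,0,0,0,0.9,0.4],[0,-0.6,0,0,0,1.05,0.4],[0,-0.6,0,0,0,1.15,0.4]]], "force": 15}}

```text
time_s: 11.88
eef_pos: [0.4452, 0.0776, 0.2395]
tool_rot: [-0.234, 0.722, -0.623, 0.189]
wrist_force: [-0.5, 5.7, 1.5]
width: 0.0499
finger_force: 15.0
```

```bash
python3 st.py; python3 - <<'E'
from h import *
s=manip.state();c=manip.calibration("wrist");im=manip.read_camera("wrist")
np.save("c4.npy",c,allow_pickle=True)
p=np.load("p2.npy");Rp,o=pose(p)
k=fproj(Rp.apply([0,0,.03])+o,c)[0]; x,y=(k-[100,110]).astype(int); print(x,y,k)
cv2.imwrite("pics/w4.png",cv2.resize(im[y:y+170,x:x+200],None,fx=3.5,fy=3.5,interpolation=cv2.INTER_CUBIC)[:,:,::-1])
E
```

```text
11.875 [0.008 0.521 2.253 2.747 0.257 0.276] -0.9698348119854927 0.04985137818115537
[-5.73 -1.08 -0.92] [-0.03  -0.949  0.067]
182 162 [282.00096049 272.75066391]
```

View pics/w4.png

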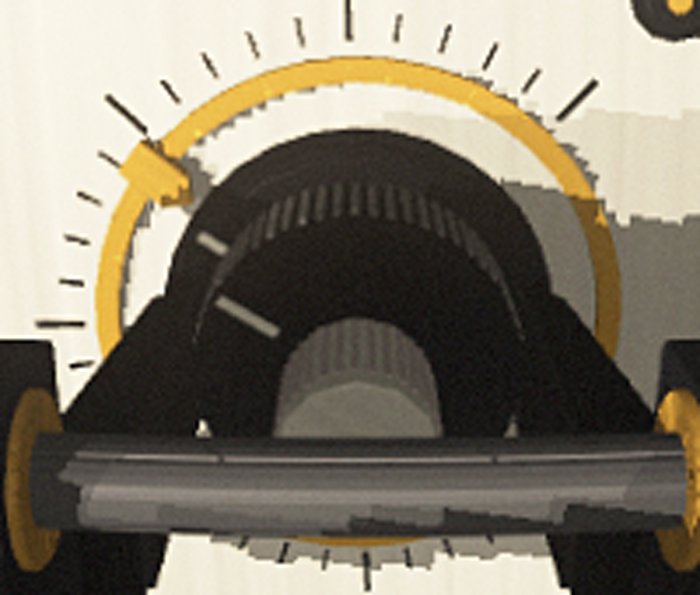

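The arrow tip is at crop (188,199) and the skirt line runs from (199,237) to (226,250), so it's still slightly short of the arrow.

```bash
python3 - <<'E'
from h import *
c=np.load("c4.npy",allow_pickle=True).item();p=np.load("p2.npy");Rp,o=pose(p)
px=lambda a:np.array(a)/3.5+[182,162]-.4
for d in ((0,0),(-.0006,0),(-.001,.001),(.001,-.001)):
  oo=o+Rp.apply([*d,0])
  print(d,[(n,*np.round(markang(px(m),c,Rp,oo,z),3)) for n,m,z in (("cursor",(188,199),.006),("coarse",(199,237),.006),("in",(226,250),.006),("ring",(219,300),.026))])
E
```

```text
(0, 0) [('cursor', np.float64(3.082), np.float64(34.399)), ('coarse', np.float64(2.947), np.float64(29.374)), ('in', np.float64(2.965), np.float64(24.519)), ('ring', np.float64(2.955), np.float64(22.977))]
(-0.0006, 0) [('cursor', np.float64(3.07), np.float64(34.85)), ('coarse', np.float64(2.936), np.float64(29.874)), ('in', np.float64(2.952), np.float64(25.013)), ('ring', np.float64(2.941), np.float64(23.475))]
(-0.001, 0.001) [('cursor', np.float64(3.084), np.float64(35.811)), ('coarse', np.float64(2.956), np.float64(30.763)), ('in', np.float64(2.975), np.float64(25.912)), ('ring', np.float64(2.966), np.float64(24.368))]
(0.001, -0.001) [('cursor', np.float64(3.079), np.float64(32.988)), ('coarse', np.float64(2.937), np.float64(27.988)), ('in', np.float64(2.955), np.float64(23.128)), ('ring', np.float64(2.943), np.float64(21.589))]
```

>>> {"fn": "play_rows", "kwargs": {"motion": [[[-0.5,0,0,0,0,0.06,0.4],[-0.5,0,0,0,0,0.13,0.4],[-0.5,0,0,0,0,0.13,0.4],[-0.5,0,0,0,0,0.13,0.4]]], "force": 15}}

```text
time_s: 12.42
eef_pos: [0.4452, 0.0778, 0.2395]
tool_rot: [-0.246, 0.681, -0.667, 0.174]
wrist_force: [-0.2, 2.2, 3.3]
width: 0.0493
finger_force: 15.0
```

>>> {"fn": "play_rows", "kwargs": {"motion": [[[0,0,0,0,0,0,0.6],[0,0,0,0,0,0,0.8],[0,0,0,0,0,0,1],[0,0,0,0,0,0,1],[0,0,-15,0,0,0,1],[0,0,-35,0,0,0,1],[0,0,-54,0,0,0,1],[0,0,-54,0,0,0,1]]]}}

```text
time_s: 13.42
eef_pos: [0.4143, 0.0722, 0.2843]
tool_rot: [-0.246, 0.681, -0.668, 0.174]
wrist_force: [0.9, 0.4, -1.1]
width: 0.0952
finger_force: 0.0
```

```bash
python3 st.py; python3 - <<'E'
from h import *
s=manip.state();c=manip.calibration("wrist");im=manip.read_camera("wrist")
np.save("c5.npy",c,allow_pickle=True)
p=np.load("p2.npy");Rp,o=pose(p)
k=fproj(Rp.apply([0,0,.03])+o,c)[0]; x,y=(k-[60,60]).astype(int); print(x,y,k)
cv2.imwrite("pics/w5.png",cv2.resize(im[y:y+110,x:x+120],None,fx=5.4,fy=5.4,interpolation=cv2.INTER_CUBIC)[:,:,::-1])
E
```

```text
13.425 [-0.005  0.393  2.291  2.516  0.18   0.626] 0.843319483101368 0.09518205140266207
[-0.25 -0.09  1.4 ] [-0.339 -0.064  0.035]
222 177 [282.7213572  237.72198447]
```

View pics/w5.png

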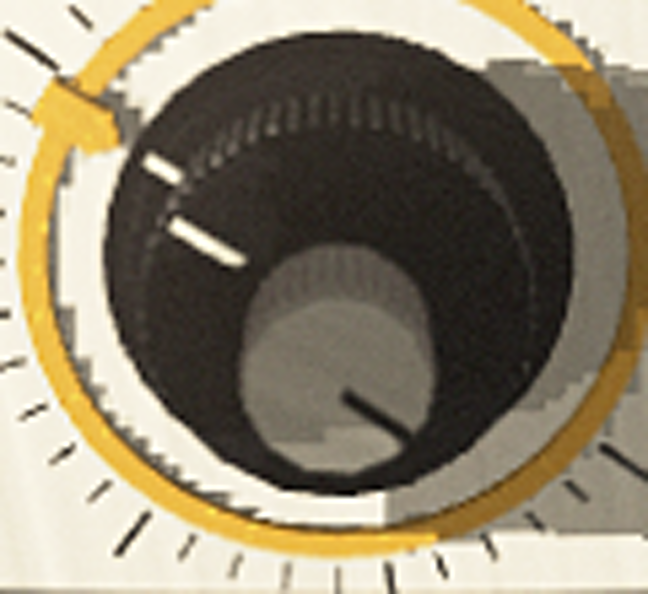

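The arrow tip is at crop (120,141), the skirt line runs (147,159) to (181,179), and the inner line end is at (407,439) with its centre at (338,388). Now the numbers.

```bash
python3 - <<'E'
from h import *
c=np.load("c5.npy",allow_pickle=True).item();p=np.load("p2.npy");Rp,o=pose(p)
px=lambda a:np.array(a)/5.4+[222,177]-.4
def f(d): return fproj(Rp.apply([0,0,.05])+o+Rp.apply([d[0],d[1],0]),c)[0]-px((338,388))
d1=least_squares(f,[0,0],x_scale=.01).x
for d in ((0,0),d1):
  oo=o+Rp.apply([*d,0])
  print(np.round(d,4),[(n,*np.round(markang(px(m),c,Rp,oo,z),3)) for n,m,z in (("cursor",(120,141),.006),("coarse",(147,159),.006),("in",(181,179),.006),("ring",(171,225),.026),("fine",(407,439),.05))])
E
```

```text
[0 0] [('cursor', np.float64(3.09), np.float64(33.933)), ('coarse', np.float64(3.086), np.float64(29.542)), ('in', np.float64(3.09), np.float64(24.196)), ('ring', np.float64(3.073), np.float64(23.363)), ('fine', np.float64(6.268), np.float64(10.872))]
[-0.001   0.0001] [('cursor', np.float64(3.074), np.float64(34.761)), ('coarse', np.float64(3.067), np.float64(30.372)), ('in', np.float64(3.067), np.float64(25.026)), ('ring', np.float64(3.05), np.float64(24.202)), ('fine', np.float64(0.045), np.float64(10.089))]
```

```bash
python3 -c "
from workcell import manip
print(manip.close_job())"
```

```text
the job is handed in; nothing more can be done
None
```

The job is handed in: by the last image the inner knob is at its anticlockwise stop and the outer knob's line is within about 0.02 rad of the cursor arrowhead. The cursor did not shift, the gripper is open and clear of everything, and it took about 13.5 s; I did not re-image the loose items beside the console.

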